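# Close and clamp the lid of a maceration canister

## Task

The lid is already sitting on the steel maceration canister. With a finger, push the swung-out clamp strap back across the lid until it is fully home under the keeper hook, leaving its red cam lever up; then push the red cam lever all the way down so that the foot holds the lid tight, and take the hand away. Nothing is to be picked up: leave the lid on its seat and the other things on the worktop where they are.

Things in the scene. Friction and masses are not known exactly. Their poses are not given: they have to be found in the camera images.
- canister: Round steel canister fixed to a grey base plate (216 x 124 mm). Origin: under the plate's centre, on the bench. In its frame: pot axis at 0,0; steel hinge post axis at x +85 mm; dark keeper hook at x -75 to -101 mm, its upright at y +16 to +28, its lip over the strap 142 to 150 mm high, y -13 to +28, a jaw at 111 to 119 under it, open to the -y side. Lid top 101 mm high, centre boss 107..
- lid: Loose round steel lid, 120 mm across, 0.25 to 0.5 kg, resting on the canister's rim with a spigot inside it; blue gasket, dark boss of 36 mm in the middle. Origin: centre of the gasket's underside, 92 mm above the bench when seated.
- strap (a joint): Strap hinge (rad), vertical axis at the hinge post. 0 = home: strap lies across the lid along the canister's -x with its end in the keeper, against a stop. Positive = swung out counter-clockwise seen from above, to the -y side, up to 2.1. At angle s the strap points along (-cos s, -sin s) in the canister's frame. Stays where left; about 1.5 N at strap_end moves it.
- strap_hinge (a point): Centre of the hinge on the strap's top face, 136 mm above the bench. The strap is a steel bar 26 mm wide and 14 mm thick (122 to 136 mm high), reaching 187 mm from this axis; a round housing 38 mm across with the cam stands on it at 85 mm.
- strap_end (a point): Point on the middle of the strap's top face, 130 mm from the hinge axis, 136 mm above the bench: bare bar from 105 mm to the keeper, the place to push its side (the edge 13 mm either way).
- lever (a joint): Cam lever hinge (rad), horizontal axis across the strap, 85 mm from the strap's hinge axis and 151 mm above the bench. 0 = released: lever leans over the strap towards the hinge post, 60 deg above level. 0.96 = fully down, 5 deg above level (elevation = 1.047 - joint). The cam stays where it is left; 2.5 to 4.5 N at the grip move it, most near the end.
- lever_grip (a point): Point on the upper face of the lever's red grip (56 x 22 x 13 mm), in the middle of its width, 82 mm from the lever's axis along the lever and 6.5 mm above its middle line.
- foot: Black rubber foot, 28 mm across, under the strap at 85 mm from its hinge axis; origin: centre of its underside. With the lever up it clears the lid's boss by 5 to 6 mm; the lever drives it down and its spring then holds the lid.
- jar_green: Glass jar of dried herb with a green screw cap, 62 mm across, 102 mm tall, beside the canister. Origin: centre of its underside. Not part of the job.
- brass_weight: Brass scale weight, 25 mm across, 34 mm tall, in front of the keeper hook. Origin: centre of its underside. Not part of the job.
- mortar: Brass mortar, 71 mm across, 60 mm tall, at the right. Origin: centre of its underside. Not part of the job.
- packet: Brown paper packet tied with string, 79 x 82 x 32 mm, behind at the right. Origin: centre of its underside. Not part of the job.
- blue_stapler: Blue desk stapler, 120 x 36 x 48 mm, behind at the right. Origin: centre of its underside. Not part of the job.

How it is judged:
By the outcome, as a careful person would: the job done as asked, in the order asked, and still so for the second after the job is handed in, with the robot touching nothing.
It also fails if it takes over 48 s, if anything falls off the work surface, if the arm or the gripper's body presses on something with over 40 N, if the wrist force passes 120 N, or if a joint passes its speed limit or range.

## Robot

A 6-joint arm with a two-finger parallel gripper is mounted at the origin on the work surface; the furniture and walls round the work are solid. World frame = base frame: x ahead of the robot, y to its left, z up, the work surface at z = 0. Lengths are in m, angles in rad, forces in N, time in s.
With the tool pointing down it reaches from about 0.4 to 0.925 m from the base axis. Payload 12.5 kg.
Tool frame: the origin (TCP) lies midway between the tips of the shut fingers; the grasp point (between the pads) lies 19 mm behind it (env.grasp_offset is the distance from the TCP to the grasp point, in m); z points along the fingers, y is the line along which they close (so a half turn about z gives the same grasp; the last joint's range is limited). The gripper opens to 95 mm and grips with 3 to 60 N. Pads are 20 mm wide; open, the fingers measure 119 mm over their backs; the gripper's body (75 mm by 180 mm) begins 59 mm behind the grasp point.
Start: joints at [1.129, 0.491, 1.559, -0, 1.092, -0.106], TCP at [0.206, 0.59, 0.193] pointing down, gripper open.
Joint ranges: [-3.1, 3.1], [-0.84, 2.19], [0.05, 2.79], [-1.13, 4.28], [0.06, 2.93], [-2.69, 2.69]. Speed limits (rad/s): [2.22, 2.22, 2.79, 3.14, 3.14, 3.14].

## Interface

Orientations are given as a unit quaternion [w, x, y, z].
In Python, from plant import env gives the robot as it stands.
- The arm moves only by the shell command python3 -m handwheel 'ROWS'. ROWS is JSON, a list of rows, each an object with "offset": the shift along the world's x, y, z in m, a list of three; "roll": the turn about the world's z in degrees; "claw": the opening, from 0 (shut) to 1 (fully open). In form: [{"offset": [dx, dy, dz], "roll": roll, "claw": claw}, ...]. A call has 1 to 20 rows; each row shifts and turns the commanded pose from where the row before left it; what a row does not reach is not made up. A row lasts 1/12 s, in which the tool goes at most 41.7 mm and 7.16 degrees, less where a joint would pass 70% of its speed; a pose out of reach is approached as far as the arm can. A call is refused whole if a number of a shift passes 0.0417 or a number of a turn 7.16, either way. A call with a gripper value outside its range is refused whole. The fingers move at their own pace and stop on an object; the grip force is fixed at half the most. Time passes only in rows, so rows that do not move let the fingers close. It gives the time, the measured TCP pose, the force, the opening and the grip force at its end, in the units of the state.
- env.sense(): the state, without advancing time (a new reading comes with each control period).
- env.grab_frame(name): name is "scene" or "top" or "wrist"; returns the picture (384x512x3 uint8, red, green, blue); there is no depth.
- env.camera_info(name): a dict with "mtx" (3x3 intrinsics, pixels), "rvec" (rotation vector, rad) and "tvec" (3), from world to camera coordinates, as OpenCV has them; the wrist camera has in their place "mount" (4x4, takes a point from camera to tool coordinates, whose origin is the TCP and whose axes are the flange's). Camera axes: x right, y down, z forward; pixel columns grow to the right and rows downward; lengths in m; the calibration is good to about 2 mm. A picture is of the moment at which its call begins: read the wrist's pose just before it. camera_info takes no time and is no camera call.
- env.job_done(): hands the job in; it is judged then, once.
The state is a dict: "time": time; "joint_positions": joint angles; "dq": joint speeds; "joint_efforts": joint torques, N m; "position": TCP position; "orientation": TCP orientation; "force": force on the tool from outside, world axes, zero at the start; "moment": the same for the moment, N m; "gripper_width": finger opening in m; "finger_force": force on a finger pad.
Only numpy, scipy, OpenCV 4.12 (cv2) and the standard library are available. Lean on these libraries where they do the work, as an engineer would, in place of code of your own. Each camera call takes 0.05 s, during which the arm holds its last target. There are 200 camera calls.

## Working session

There is one attempt and no reset: what is moved stays moved. The work goes in short steps, Python scripts to look and compute and a shell command to move; the robot and the scene stay as the last step left them, time stands still between calls to the robot, and variables do not carry over. Pictures are saved under pics/ and viewed, at most 10 in all, crops included, and the job is handed in when it is done.

```bash
mkdir -p pics
python3 - <<'E'
from plant import env
import cv2
for n in("scene","top"):
    f=env.grab_frame(n); cv2.imwrite(f"pics/{n}0.png",cv2.resize(f[:,:,::-1],(800,600),interpolation=cv2.INTER_CUBIC))
    c=env.camera_info(n); print(n,c)
s=env.sense();print(s["time"],s["position"],s["orientation"],s["gripper_width"])
E
```

```text
scene {'mtx': array([[437.09937652,   0.        , 253.83620333],
       [  0.        , 437.09937652, 189.58317705],
       [  0.        ,   0.        ,   1.        ]]), 'rvec': array([ 1.86889712, -0.86937234,  0.52306325]), 'tvec': array([-0.44807242,  0.22499637,  0.90438494])}
top {'mtx': array([[362.09030856,   0.        , 250.27754299],
       [  0.        , 362.09030856, 195.82260377],
       [  0.        ,   0.        ,   1.        ]]), 'rvec': array([ 2.12891759, -2.13445488,  0.19857434]), 'tvec': array([-0.22547002,  0.4891938 ,  0.96605176])}
0.1 [0.20583458 0.58990782 0.19223777] [-1.35724813e-04  1.67123089e-01  9.85935928e-01 -4.48131553e-04] 0.09522686871263425
```

View pics/scene0.png

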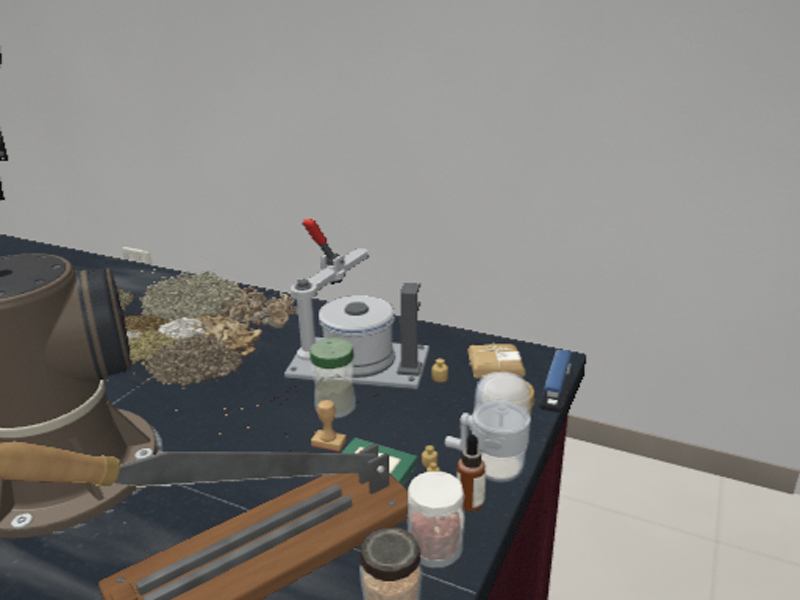

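View pics/top0.png

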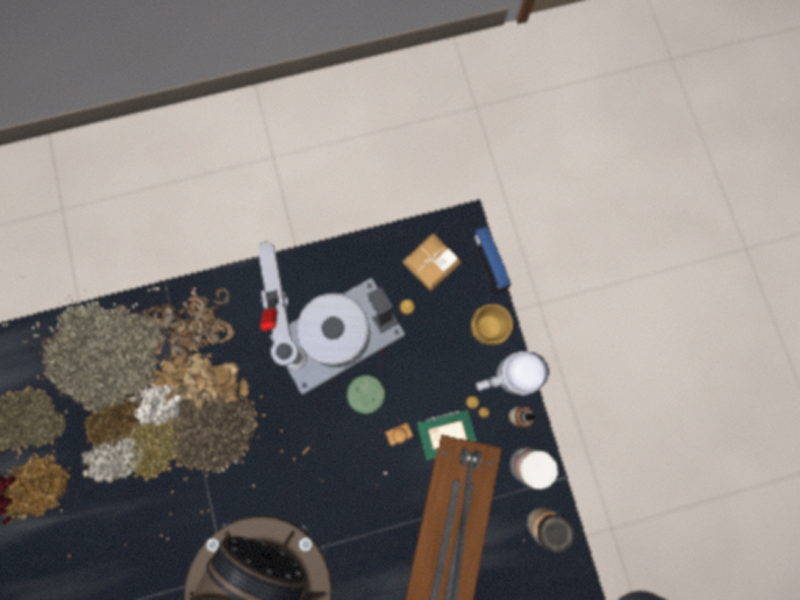

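The scene shows the canister mid-table, with the strap swung out beyond it and the red lever up at about (310,225). The top view shows the boss at (333,328), the hinge post at (284,351) and the strap tip at (266,244). I'll enlarge both for measurement.

Run:
```python
import cv2,numpy as np
from plant import env
a=env.grab_frame("scene")[135:250,184:284];b=env.grab_frame("top")[150:265,160:260]
z=lambda i:cv2.resize(i[:,:,::-1],None,fx=4,fy=4,interpolation=cv2.INTER_CUBIC)
cv2.imwrite("pics/c.png",np.hstack([z(a),z(b)]))
```

```text
(no output)
```

View pics/c.png

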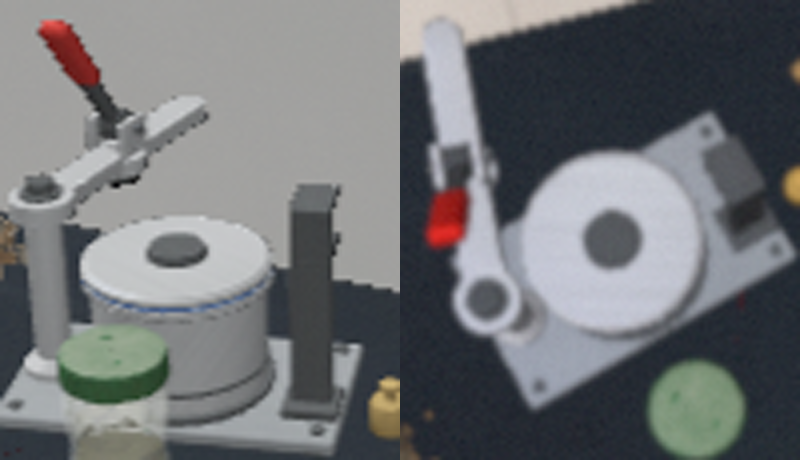

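The crop gives these positions in crop pixels. Scene: hinge about (41,195), boss (177,246). Top: hinge (87,299), boss (212,239), strap tip (40,22), plate corners (311,112), (397,256) and (133,409).

```bash
cat > h.py <<'E'
import numpy as np,cv2
from plant import env
from scipy.optimize import least_squares
C={n:env.camera_info(n) for n in("scene","top")}
O={"scene":(184,135),"top":(160,150)}
def proj(n,P):
    c=C[n];return cv2.projectPoints(np.array(P,float).reshape(-1,3),c["rvec"],c["tvec"],c["mtx"],None)[0].reshape(-1,2)
def px(n,u,v): return np.array([u/4+O[n][0]-.375,v/4+O[n][1]-.375])
def tri(a,b):
    M=[]
    for n in C: c=C[n]; M.append(c["mtx"]@np.c_[cv2.Rodrigues(c["rvec"])[0],c["tvec"]])
    X=cv2.triangulatePoints(*M,a,b).ravel();return X[:3]/X[3]
def W(p,P):
    x,y,t=p[:3];P=np.array(P,float)
    return np.array([x+P[0]*np.cos(t)-P[1]*np.sin(t),y+P[0]*np.sin(t)+P[1]*np.cos(t),P[2]])
def strap(r,s,z,w=0): return (.085-r*np.cos(s)-w*np.sin(s), -r*np.sin(s)+w*np.cos(s), z)  # w toward canister +y at s=0
def lever(s,q,l=.082,h=.0065):
    e=1.047-q; r=.085-l*np.cos(e)+h*np.sin(e)   # leans to the hinge; upper face normal away from the strap side
    return strap(r,s,.151+l*np.sin(e)+h*np.cos(e))
E
python3 - <<'E'
from h import *
b=tri(px("scene",177,245),px("top",212,239));h=tri(px("scene",40,192),px("top",87,299))
print("boss",b,"hinge",h,np.hypot(*(b-h)[:2]))
obs=[("top",(87,299),lambda p:(.085,0,.140)),("scene",(40,194),lambda p:(.085,0,.138)),("top",(212,239),lambda p:(0,0,.107)),("scene",(177,245),lambda p:(0,0,.107)),
("top",(311,112),lambda p:(-.108,-.062,.01)),("top",(397,256),lambda p:(-.108,.062,.01)),("top",(133,409),lambda p:(.108,.062,.01)),
("top",(41,20),lambda p:strap(.187,p[3],.136)),("scene",(206,105),lambda p:strap(.187,p[3],.132))]
f=lambda p:np.concatenate([proj(n,W(p,g(p)))[0]-px(n,*u) for n,u,g in obs])
t0=np.arctan2(h[1]-b[1],h[0]-b[0])
r=least_squares(f,[b[0],b[1],t0,1.3],loss="soft_l1");p=r.x
print(p,np.degrees(p[2:]));print(f(p).reshape(-1,2).round(1))
np.save("p.npy",p)
for n,P in dict(hinge=(.085,0,.136),end=strap(.13,p[3],.136),tip=strap(.187,p[3],.136),end0=strap(.13,0,.136),grip=lever(p[3],0),grip0=lever(0,0),grip1=lever(0,.96),keep=(-.088,0,.15)).items(): print(n,W(p,P).round(3))
E
```

```text
boss [ 0.44219074 -0.12814402  0.10442824] hinge [ 0.39991171 -0.05321571  0.13424761] 0.08603352254019157
[ 0.44161058 -0.1280885   2.09963776  1.22706361] [120.30038226  70.30556626]
[[ 0.   0.4]
 [ 0.1 -1.6]
 [-0.1  0.1]
 [-0.2 -0.9]
 [ 0.2 -0.3]
 [ 0.4  0.1]
 [ 0.2  0.6]
 [ 0.6 -0.7]
 [-0.8 -2. ]]
hinge [ 0.399 -0.055  0.136]
end [ 0.527 -0.031  0.136]
tip [ 0.583 -0.02   0.136]
end0 [ 0.464 -0.167  0.136]
grip [ 0.447 -0.046  0.225]
grip0 [ 0.424 -0.098  0.225]
grip1 [ 0.401 -0.058  0.165]
keep [ 0.486 -0.204  0.15 ]
```

The fit is good: hinge-to-boss distance measures 86 mm against 85 mm, and heights agree within 3 mm. Next I'll work out the push arc waypoints.

Run:
```python
from h import *
p=np.load("p.npy");s0=p[3]
print("approach",W(p,strap(.13,s0,.118,-.055)).round(4))
prev=None
for s in [s0]+list(np.linspace(1.2,0,13)):
    P=W(p,strap(.13,s,.118,-.025));print(round(s,2),P.round(4),None if prev is None else (P-prev).round(4),"yaw",round(np.degrees(p[2]+s)-90,1));prev=P
s=env.sense();print(s["time"],s["position"],s["force"])
```

```text
approach [0.5164 0.0233 0.118 ]
1.23 [ 0.5219 -0.0062  0.118 ] None yaw 100.6
1.2 [ 0.5232 -0.0096  0.118 ] [ 0.0013 -0.0034  0.    ] yaw 99.1
1.1 [ 0.5271 -0.0222  0.118 ] [ 0.0039 -0.0126  0.    ] yaw 93.3
1.0 [ 0.5297 -0.0352  0.118 ] [ 0.0026 -0.013   0.    ] yaw 87.6
0.9 [ 0.531  -0.0483  0.118 ] [ 0.0013 -0.0132  0.    ] yaw 81.9
0.8 [ 0.5309 -0.0616  0.118 ] [-0.     -0.0132  0.    ] yaw 76.1
0.7 [ 0.5296 -0.0747  0.118 ] [-0.0013 -0.0132  0.    ] yaw 70.4
0.6 [ 0.5269 -0.0877  0.118 ] [-0.0027 -0.013   0.    ] yaw 64.7
0.5 [ 0.523  -0.1003  0.118 ] [-0.0039 -0.0126  0.    ] yaw 58.9
0.4 [ 0.5178 -0.1125  0.118 ] [-0.0052 -0.0122  0.    ] yaw 53.2
0.3 [ 0.5114 -0.1241  0.118 ] [-0.0064 -0.0116  0.    ] yaw 47.5
0.2 [ 0.504 -0.135  0.118] [-0.0075 -0.0109  0.    ] yaw 41.8
0.1 [ 0.4954 -0.1451  0.118 ] [-0.0085 -0.0101  0.    ] yaw 36.0
0.0 [ 0.4859 -0.1543  0.118 ] [-0.0095 -0.0092  0.    ] yaw 30.3
0.2 [0.20587674 0.58998051 0.19239714] [-0.40045506 -0.07728699 -0.32231471]
```

```bash
python3 -m handwheel '[{"offset":[0.0194,-0.0354,0],"roll":1.9,"claw":0},{"offset":[0.0194,-0.0354,0],"roll":1.9,"claw":0},{"offset":[0.0194,-0.0354,0],"roll":1.9,"claw":0},{"offset":[0.0194,-0.0354,0],"roll":1.9,"claw":0},{"offset":[0.0194,-0.0354,0],"roll":1.9,"claw":0},{"offset":[0.0194,-0.0354,0],"roll":1.9,"claw":0},{"offset":[0.0194,-0.0354,0],"roll":1.9,"claw":0},{"offset":[0.0194,-0.0354,0],"roll":1.9,"claw":0},{"offset":[0.0194,-0.0354,0],"roll":1.9,"claw":0},{"offset":[0.0194,-0.0354,0],"roll":1.9,"claw":0},{"offset":[0.0194,-0.0354,0],"roll":1.9,"claw":0},{"offset":[0.0194,-0.0354,0],"roll":1.9,"claw":0},{"offset":[0.0194,-0.0354,0],"roll":1.9,"claw":0},{"offset":[0.0194,-0.0354,0],"roll":1.9,"claw":0},{"offset":[0.0194,-0.0354,0],"roll":1.9,"claw":0},{"offset":[0.0194,-0.0354,0],"roll":1.9,"claw":0},{"offset":[0,0,0],"roll":0,"claw":0},{"offset":[0,0,0],"roll":0,"claw":0}]'
```

```text
time: 1.7
position: [0.5167, 0.0221, 0.1923]
orientation: [-0.0, -0.095, 0.995, 0.0]
force: [-0.3, 0.7, 0.3]
gripper_width: 0.0008
finger_force: 0.0
```

```bash
python3 -m handwheel '[{"offset":[0,0,-0.025],"roll":0,"claw":0},{"offset":[0,0,-0.025],"roll":0,"claw":0},{"offset":[0,0,-0.024],"roll":0,"claw":0},{"offset":[0,0,0],"roll":0,"claw":0},{"offset":[0,0,0],"roll":0,"claw":0}]'
python3 - <<'E'
from plant import env
import cv2,numpy as np
a=env.grab_frame("scene")[85:235,160:310];b=env.grab_frame("top")[110:260,125:275]
z=lambda i:cv2.resize(i[:,:,::-1],(400,400),interpolation=cv2.INTER_CUBIC)
cv2.imwrite("pics/d.png",np.hstack([z(a),z(b)]))
E
```

```text
time: 2.12
position: [0.5156, 0.0247, 0.1186]
orientation: [-0.001, -0.098, 0.995, 0.0]
force: [0.1, 1.0, 0.9]
gripper_width: 0.0006
finger_force: 0.0
```

View pics/d.png

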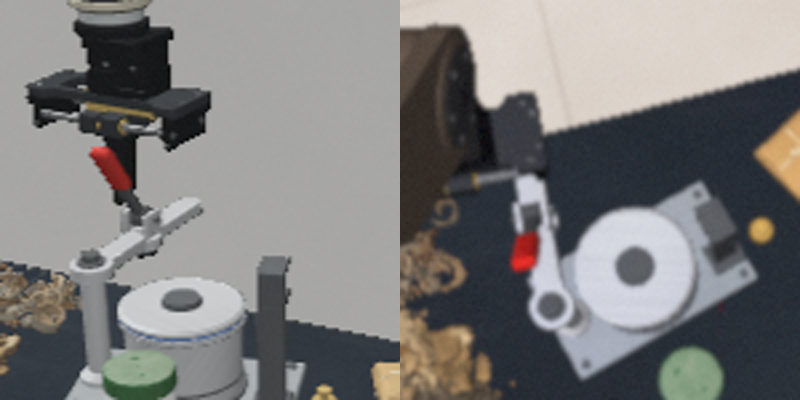

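The finger stands behind the strap's far side at the bare bar, clear of the lever. Now I'll push along the arc.

```bash
python3 -m handwheel '[{"offset":[0.002,-0.010,0],"roll":0,"claw":0},{"offset":[0.002,-0.010,0],"roll":0,"claw":0},{"offset":[0.002,-0.009,0],"roll":-1,"claw":0},{"offset":[0.002,-0.006,0],"roll":-2,"claw":0},{"offset":[0.002,-0.0065,0],"roll":-2.9,"claw":0},{"offset":[0.0015,-0.0065,0],"roll":-2.9,"claw":0},{"offset":[0.001,-0.0065,0],"roll":-2.9,"claw":0},{"offset":[0.001,-0.0065,0],"roll":-2.9,"claw":0},{"offset":[0.0005,-0.0065,0],"roll":-2.9,"claw":0},{"offset":[0.0005,-0.0065,0],"roll":-2.9,"claw":0},{"offset":[0,-0.0065,0],"roll":-2.9,"claw":0},{"offset":[0,-0.0065,0],"roll":-2.9,"claw":0}]'
```

```text
time: 3.22
position: [0.531, -0.0644, 0.1189]
orientation: [0.0, 0.134, 0.991, 0.0]
force: [0.7, 0.8, 0.0]
gripper_width: 0.0005
finger_force: 0.0
```

```bash
python3 -m handwheel '[{"offset":[-0.0005,-0.0065,0],"roll":-2.9,"claw":0},{"offset":[-0.0005,-0.0065,0],"roll":-2.9,"claw":0},{"offset":[-0.0013,-0.0065,0],"roll":-2.9,"claw":0},{"offset":[-0.0014,-0.0065,0],"roll":-2.9,"claw":0},{"offset":[-0.0020,-0.0063,0],"roll":-2.9,"claw":0},{"offset":[-0.0020,-0.0063,0],"roll":-2.9,"claw":0},{"offset":[-0.0026,-0.0061,0],"roll":-2.9,"claw":0},{"offset":[-0.0026,-0.0061,0],"roll":-2.9,"claw":0},{"offset":[-0.0032,-0.0058,0],"roll":-2.9,"claw":0},{"offset":[-0.0032,-0.0058,0],"roll":-2.9,"claw":0},{"offset":[0,0,0],"roll":0,"claw":0}]'
python3 - <<'E'
from plant import env
import cv2,numpy as np
a=env.grab_frame("scene")[85:235,160:310];b=env.grab_frame("top")[110:260,125:275]
z=lambda i:cv2.resize(i[:,:,::-1],(400,400),interpolation=cv2.INTER_CUBIC)
cv2.imwrite("pics/e.png",np.hstack([z(a),z(b)]))
E
```

```text
time: 4.13
position: [0.5112, -0.1271, 0.1189]
orientation: [0.0, 0.378, 0.926, -0.0]
force: [0.8, 0.2, -0.2]
gripper_width: 0.0004
finger_force: 0.0
```

View pics/e.png

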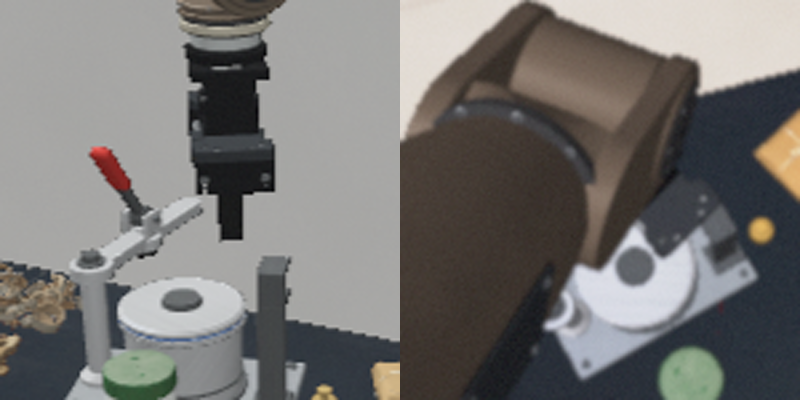

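The strap has not moved: its tip is still at (195,207) in the scene half, though the finger has passed. I'll check where the finger tip shows against the calibration.

Run:
```python
from h import *
p=np.load("p.npy");s=env.sense();print(s["position"],s["gripper_width"])
q=lambda P:((proj("scene",P)[0]-[160,85])*400/150+.8).round(0)
print("tcp",q(s["position"]),"strap r60,104,130,187 fit",[q(W(p,strap(r,p[3],.136))) for r in(0,.104,.13,.187)])
print("tcp before",q([.5156,.0247,.1186]), "tip tri",tri(px("scene",200,104),px("top",41,20)))
for S in (0,.3,.6,.9,1.2): print(S,[q(W(p,strap(r,S,.136))) for r in(.085,.187)])
```

```text
[ 0.51161042 -0.12626627  0.11889601] 0.00043013015030818303
tcp [230. 257.] strap r60,104,130,187 fit [array([ 91., 260.]), array([154., 222.]), array([169., 213.]), array([199., 194.])]
tcp before [124. 219.] tip tri [ 0.58378521 -0.01628677  0.12539424]
0 [array([180., 266.]), array([290., 273.])]
0.3 [array([182., 254.]), array([290., 247.])]
0.6 [array([176., 244.]), array([273., 225.])]
0.9 [array([164., 235.]), array([243., 208.])]
1.2 [array([145., 229.]), array([203., 195.])]
```

Run:
```python
from h import *
a=env.grab_frame("scene")[130:200,195:295]
w=env.grab_frame("wrist")
z=cv2.resize(a[:,:,::-1],(800,560),interpolation=cv2.INTER_NEAREST)[:,:]
c=tuple(int(v) for v in (proj("scene",env.sense()["position"])[0]-[195,130])*8+4);cv2.circle(z,c,4,(0,255,0),-1);print(c)
z=cv2.resize(z,(400,280));o=np.zeros((384,912,3),np.uint8);o[:280,:400]=z;o[:,400:]=w[:,:,::-1]
cv2.imwrite("pics/f.png",cv2.resize(o,(800,337)))
print(env.camera_info("wrist"))
```

```text
(409, 413)
{'mtx': array([[327.77816727,   0.        , 256.41564884],
       [  0.        , 327.77816727, 186.11452764],
       [  0.        ,   0.        ,   1.        ]]), 'mount': array([[ 4.86325308e-05, -9.66663096e-01, -2.56051667e-01,
         7.22210762e-02],
       [ 9.99999869e-01, -8.35931549e-05,  5.05518842e-04,
        -2.89487861e-05],
       [-5.10070576e-04, -2.56051658e-01,  9.66662965e-01,
        -1.91583523e-01],
       [ 0.00000000e+00,  0.00000000e+00,  0.00000000e+00,
         1.00000000e+00]])}
```

View pics/f.png

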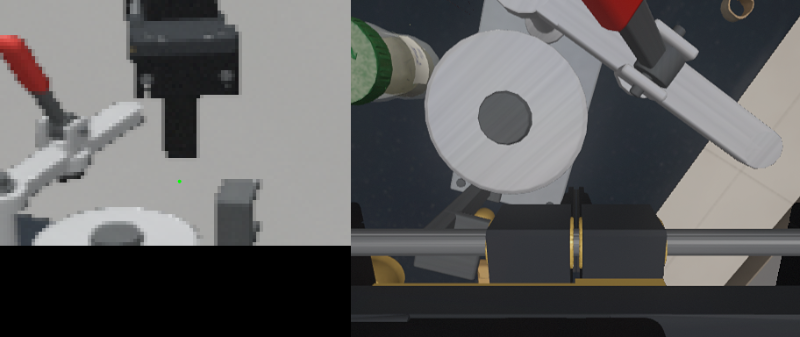

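The scene view puts the finger tip about 16 mm above the nominal TCP point, and the tip's row in the wrist view agrees. So the finger slid over the strap (tip about 135 mm, strap top 136 mm). I'll lift, go back the same way, and redo the push about 12 mm lower.

```bash
python3 -m handwheel '[{"offset":[0,0,0.03],"roll":0,"claw":0},{"offset":[0,0,0.03],"roll":0,"claw":0},{"offset":[0.004,0.0125,0],"roll":4.7,"claw":0},{"offset":[0.004,0.0125,0],"roll":4.7,"claw":0},{"offset":[0.004,0.0125,0],"roll":4.7,"claw":0},{"offset":[0.004,0.0125,0],"roll":4.7,"claw":0},{"offset":[0.003,0.0125,0],"roll":4.7,"claw":0},{"offset":[0,0.0125,0],"roll":4.7,"claw":0},{"offset":[0,0.0125,0],"roll":4.7,"claw":0},{"offset":[-0.002,0.0125,0],"roll":4.7,"claw":0},{"offset":[-0.002,0.0125,0],"roll":4.7,"claw":0},{"offset":[-0.003,0.0125,0],"roll":4.7,"claw":0},{"offset":[-0.003,0.0125,0],"roll":4.7,"claw":0},{"offset":[-0.003,0.0125,0],"roll":4.7,"claw":0},{"offset":[0,0,-0.024],"roll":0,"claw":0},{"offset":[0,0,-0.024],"roll":0,"claw":0},{"offset":[0,0,-0.024],"roll":0,"claw":0},{"offset":[0,0,0],"roll":0,"claw":0},{"offset":[0,0,0],"roll":0,"claw":0}]'
```

```text
time: 5.92
position: [0.5173, 0.0246, 0.1065]
orientation: [-0.001, -0.108, 0.994, 0.0]
force: [0.6, -0.3, 0.3]
gripper_width: 0.0006
finger_force: 0.0
```

```bash
python3 -m handwheel '[{"offset":[0.002,-0.010,0],"roll":-1,"claw":0},{"offset":[0.002,-0.010,0],"roll":-1,"claw":0},{"offset":[0.002,-0.009,0],"roll":-2,"claw":0},{"offset":[0.002,-0.006,0],"roll":-2,"claw":0},{"offset":[0.002,-0.0065,0],"roll":-2.9,"claw":0},{"offset":[0.0015,-0.0065,0],"roll":-2.9,"claw":0},{"offset":[0.001,-0.0065,0],"roll":-2.9,"claw":0}]';python3 - <<'E'
from plant import env
import cv2,numpy as np
a=env.grab_frame("scene")[85:235,160:310];b=env.grab_frame("wrist")
cv2.imwrite("pics/g.png",np.hstack([cv2.resize(a[:,:,::-1],(400,400),interpolation=cv2.INTER_CUBIC),cv2.resize(b[:,:,::-1],(400,400))]))
E
```

```text
time: 6.5
position: [0.5307, -0.0312, 0.1074]
orientation: [0.001, 0.023, 1.0, 0.0]
force: [0.7, 2.0, 1.3]
gripper_width: 0.0004
finger_force: 0.7
```

View pics/g.png

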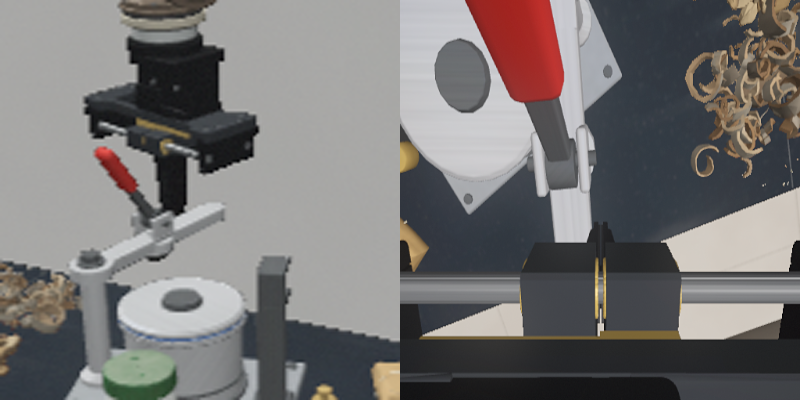

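The strap now follows: its tip has moved from (195,207) to (222,210), with about 2 N of contact. I'll keep going along the arc.

```bash
python3 -m handwheel '[{"offset":[0.001,-0.0065,0],"roll":-2.9,"claw":0},{"offset":[0.0005,-0.0065,0],"roll":-2.9,"claw":0},{"offset":[0,-0.0065,0],"roll":-2.9,"claw":0},{"offset":[0,-0.0065,0],"roll":-2.9,"claw":0},{"offset":[0,-0.0065,0],"roll":-2.9,"claw":0},{"offset":[-0.0005,-0.0065,0],"roll":-2.9,"claw":0},{"offset":[-0.001,-0.0065,0],"roll":-2.9,"claw":0},{"offset":[-0.0013,-0.0065,0],"roll":-2.9,"claw":0},{"offset":[-0.0014,-0.0065,0],"roll":-2.9,"claw":0},{"offset":[-0.0020,-0.0063,0],"roll":-2.9,"claw":0},{"offset":[-0.0020,-0.0063,0],"roll":-2.9,"claw":0},{"offset":[-0.0026,-0.0061,0],"roll":-2.9,"claw":0},{"offset":[-0.0026,-0.0061,0],"roll":-2.9,"claw":0},{"offset":[-0.0032,-0.0058,0],"roll":-2.9,"claw":0}]'
python3 - <<'E'
from h import *
p=np.load("p.npy");P=env.sense()["position"];d=P-W(p,(0,0,0));c,s=np.cos(p[2]),np.sin(p[2]);print("canister frame",d[0]*c+d[1]*s,-d[0]*s+d[1]*c)
E
```

```text
time: 7.77
position: [0.5151, -0.1197, 0.1071]
orientation: [0.0, 0.367, 0.93, 0.0]
force: [2.2, 1.0, 0.7]
gripper_width: 0.0005
finger_force: 0.7
canister frame -0.029858090159192198 -0.06772661078671904
```

```bash
python3 -m handwheel '[{"offset":[-0.0035,-0.0056,0],"roll":-2.8,"claw":0},{"offset":[-0.0038,-0.0054,0],"roll":-2.8,"claw":0},{"offset":[-0.0038,-0.0054,0],"roll":-2.8,"claw":0},{"offset":[-0.0042,-0.0051,0],"roll":-2.8,"claw":0},{"offset":[-0.0043,-0.0050,0],"roll":-2.8,"claw":0},{"offset":[-0.0047,-0.0047,0],"roll":-2.6,"claw":0},{"offset":[-0.003,-0.003,0],"roll":0,"claw":0},{"offset":[0,0,0],"roll":0,"claw":0}]'
python3 - <<'E'
from h import *
p=np.load("p.npy");P=env.sense()["position"];d=P-W(p,(0,0,0));c,s=np.cos(p[2]),np.sin(p[2]);print("canister frame",d[0]*c+d[1]*s,-d[0]*s+d[1]*c)
E
```

```text
time: 8.43
position: [0.4872, -0.1539, 0.107]
orientation: [0.0, 0.496, 0.868, 0.0]
force: [-0.4, -0.5, -0.2]
gripper_width: 0.0002
finger_force: 0.0
canister frame -0.04532757974023725 -0.02636567441538347
```

```bash
python3 -m handwheel '[{"offset":[-0.0017,-0.001,0],"roll":0,"claw":0},{"offset":[-0.0017,-0.001,0],"roll":0,"claw":0},{"offset":[0,0,0],"roll":0,"claw":0}]';python3 -m handwheel '[{"offset":[-0.0017,-0.001,0],"roll":0,"claw":0},{"offset":[0,0,0],"roll":0,"claw":0}]';python3 -m handwheel '[{"offset":[-0.0017,-0.001,0],"roll":0,"claw":0},{"offset":[0,0,0],"roll":0,"claw":0}]'
```

```text
time: 8.68
position: [0.4842, -0.1555, 0.1069]
orientation: [0.0, 0.496, 0.868, 0.0]
force: [0.5, 0.1, 0.5]
gripper_width: 0.0003
finger_force: 0.2
time: 8.85
position: [0.4825, -0.1565, 0.1068]
orientation: [0.0, 0.496, 0.868, 0.0]
force: [0.3, 0.4, -0.3]
gripper_width: 0.0002
finger_force: 0.3
time: 9.02
position: [0.4806, -0.1575, 0.1068]
orientation: [-0.0, 0.496, 0.868, 0.0]
force: [1.3, 0.9, 0.6]
gripper_width: 0.0005
finger_force: 0.3
```

```bash
for i in 1 2 3; do python3 -m handwheel '[{"offset":[-0.0017,-0.001,0],"roll":0,"claw":0},{"offset":[-0.0009,-0.0005,0],"roll":0,"claw":0},{"offset":[0,0,0],"roll":0,"claw":0}]' | egrep 'position|^force'; done;python3 - <<'E'
from plant import env
import cv2,numpy as np
a=env.grab_frame("scene")[85:235,160:310];b=env.grab_frame("wrist")
cv2.imwrite("pics/i.png",np.hstack([cv2.resize(a[:,:,::-1],(400,400),interpolation=cv2.INTER_CUBIC),cv2.resize(b[:,:,::-1],(400,400))]))
E
```

```text
position: [0.4784, -0.159, 0.1068]
force: [4.1, 1.4, -0.5]
position: [0.4783, -0.1592, 0.1068]
force: [20.4, 16.5, -7.3]
position: [0.4783, -0.1594, 0.107]
force: [36.3, 32.0, -13.9]
```

View pics/i.png

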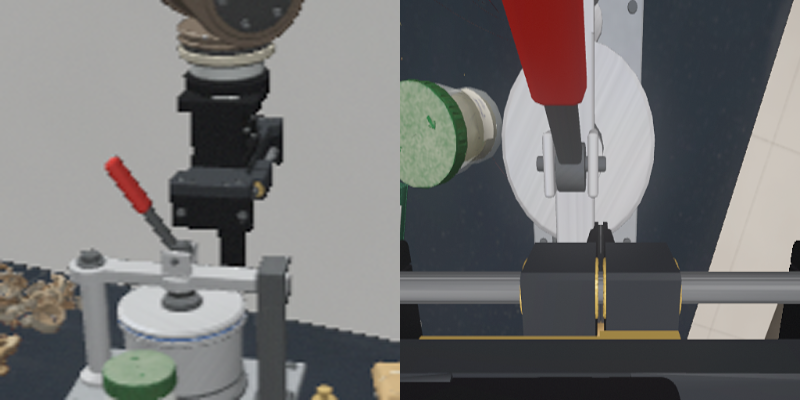

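The strap is home: it sits in the keeper and the force rose sharply against the stop, with the red lever still up. Next I'll back off and work out the lever path.

```bash
python3 -m handwheel '[{"offset":[0.006,0.0035,0],"roll":0,"claw":0},{"offset":[0.013,0.0075,0],"roll":0,"claw":0},{"offset":[0.013,0.0075,0],"roll":0,"claw":0},{"offset":[0,0,0.035],"roll":0,"claw":0},{"offset":[0,0,0.035],"roll":0,"claw":0},{"offset":[0,0,0.035],"roll":0,"claw":0},{"offset":[0,0,0.015],"roll":0,"claw":0},{"offset":[0,0,0],"roll":0,"claw":0},{"offset":[0,0,0],"roll":0,"claw":0}]'
python3 - <<'E'
from h import *
p=np.load("p.npy")
def T(q,l=.075,w=.002):
    e=1.047-q; r=.085-l*np.cos(e)+.0065*np.sin(e);z=.151+l*np.sin(e)+.0065*np.cos(e)
    return W(p,strap(r+.010,0,z-.016,w))
print("above",W(p,strap(T.__defaults__[0]*0+.075,0,.21,.002)).round(4))
pr=T(0)
for q in np.arange(0,1.09,.12):
    P=T(q);print(round(q,2),P.round(4),(P-pr).round(4),np.hypot(*P[:2]).round(3));pr=P
E
```

```text
time: 10.62
position: [0.5054, -0.1432, 0.2271]
orientation: [0.001, 0.496, 0.868, 0.0]
force: [-1.1, 0.4, -0.5]
gripper_width: 0.0003
finger_force: 0.0
above [ 0.4348 -0.1205  0.21  ]
0.0 [ 0.4288 -0.1102  0.2032] [0. 0. 0.] 0.443
0.12 [ 0.4248 -0.1034  0.1989] [-0.004   0.0069 -0.0043] 0.437
0.24 [ 0.4211 -0.097   0.1937] [-0.0037  0.0064 -0.0052] 0.432
0.36 [ 0.4178 -0.0912  0.1876] [-0.0034  0.0058 -0.0061] 0.428
0.48 [ 0.4148 -0.0861  0.1808] [-0.003   0.0051 -0.0068] 0.424
0.6 [ 0.4122 -0.0818  0.1733] [-0.0025  0.0044 -0.0075] 0.42
0.72 [ 0.4101 -0.0782  0.1652] [-0.0021  0.0036 -0.008 ] 0.418
0.84 [ 0.4086 -0.0755  0.1568] [-0.0016  0.0027 -0.0085] 0.415
0.96 [ 0.4075 -0.0737  0.148 ] [-0.0011  0.0018 -0.0088] 0.414
1.08 [ 0.407  -0.0728  0.139 ] [-0.0005  0.0009 -0.009 ] 0.413
```

```bash
python3 -m handwheel '[{"offset":[-0.0235,0.0076,0],"roll":0,"claw":0},{"offset":[-0.0235,0.0076,0],"roll":0,"claw":0},{"offset":[-0.0235,0.0076,0],"roll":0,"claw":0},{"offset":[0,0,-0.010],"roll":0,"claw":0},{"offset":[0,0,0],"roll":0,"claw":0},{"offset":[0,0,0],"roll":0,"claw":0}]';python3 - <<'E'
from plant import env
import cv2,numpy as np
a=env.grab_frame("scene")[85:235,160:310];b=env.grab_frame("wrist")
cv2.imwrite("pics/j.png",np.hstack([cv2.resize(a[:,:,::-1],(400,400),interpolation=cv2.INTER_CUBIC),cv2.resize(b[:,:,::-1],(400,400))]))
E
```

```text
time: 11.12
position: [0.4344, -0.1206, 0.2158]
orientation: [-0.001, 0.497, 0.868, -0.0]
force: [-0.0, 0.1, -0.2]
gripper_width: 0.0007
finger_force: 0.0
```

View pics/j.png

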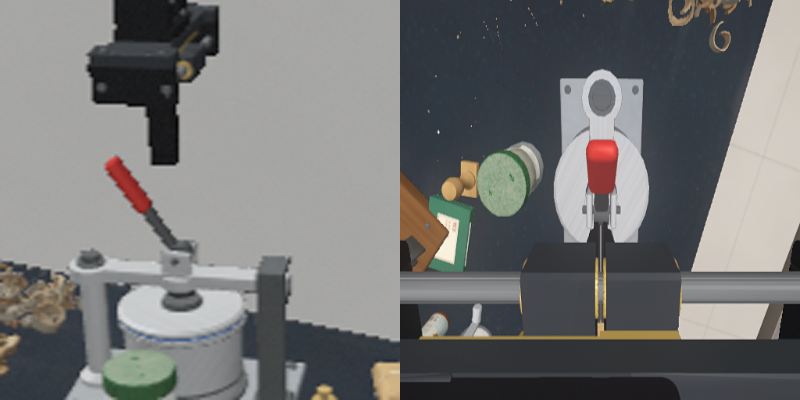

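The finger is lined up with the lever laterally (both at column 601 in the wrist half) and stands on its keeper side. I'll push along the arc.

```bash
python3 -m handwheel '[{"offset":[0,0,-0.0126],"roll":0,"claw":0},{"offset":[-0.0028,0.0052,0],"roll":0,"claw":0},{"offset":[-0.0028,0.0052,0],"roll":0,"claw":0},{"offset":[-0.002,0.0035,-0.002],"roll":0,"claw":0},{"offset":[-0.002,0.0034,-0.0023],"roll":0,"claw":0},{"offset":[-0.0018,0.0032,-0.0026],"roll":0,"claw":0},{"offset":[-0.0018,0.0032,-0.0026],"roll":0,"claw":0},{"offset":[0,0,0],"roll":0,"claw":0}]';python3 -m handwheel '[{"offset":[-0.0017,0.0029,-0.003],"roll":0,"claw":0},{"offset":[-0.0017,0.0029,-0.003],"roll":0,"claw":0},{"offset":[-0.0015,0.0026,-0.0034],"roll":0,"claw":0},{"offset":[-0.0015,0.0026,-0.0034],"roll":0,"claw":0},{"offset":[0,0,0],"roll":0,"claw":0}]';python3 - <<'E'
from plant import env
import cv2,numpy as np
a=env.grab_frame("scene")[85:235,160:310];b=env.grab_frame("wrist")
cv2.imwrite("pics/k.png",np.hstack([cv2.resize(a[:,:,::-1],(400,400),interpolation=cv2.INTER_CUBIC),cv2.resize(b[:,:,::-1],(400,400))]))
E
```

```text
time: 11.88
position: [0.421, -0.0964, 0.1945]
orientation: [0.0, 0.496, 0.868, 0.0]
force: [0.2, 0.5, -0.1]
gripper_width: 0.0001
finger_force: 0.2
time: 12.3
position: [0.4144, -0.0854, 0.1812]
orientation: [-0.001, 0.496, 0.868, -0.0]
force: [0.1, 0.1, 0.7]
gripper_width: 0.0008
finger_force: 0.1
```

View pics/k.png

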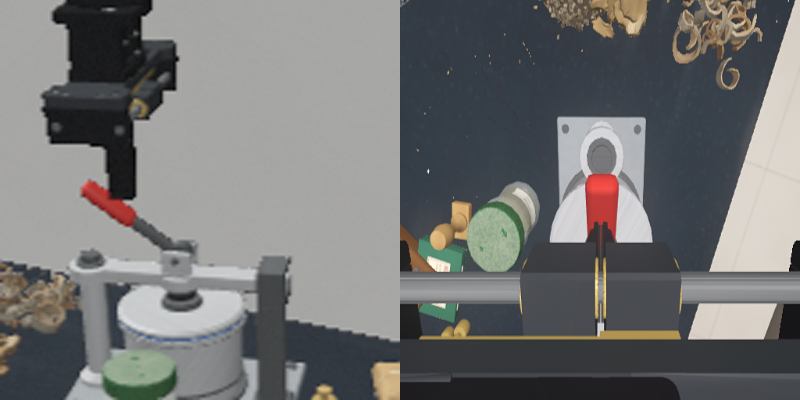

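The lever is coming down under the finger. That was the tenth picture, so from here I'll go by force and by numeric image checks.

```bash
python3 -m handwheel '[{"offset":[-0.0013,0.0022,-0.0037],"roll":0,"claw":0},{"offset":[-0.0013,0.0022,-0.0038],"roll":0,"claw":0},{"offset":[-0.0011,0.0018,-0.004],"roll":0,"claw":0},{"offset":[-0.001,0.0018,-0.004],"roll":0,"claw":0},{"offset":[-0.0008,0.0014,-0.0042],"roll":0,"claw":0},{"offset":[-0.0008,0.0013,-0.0043],"roll":0,"claw":0},{"offset":[0,0,0],"roll":0,"claw":0}]';python3 -m handwheel '[{"offset":[-0.0006,0.0009,-0.0044],"roll":0,"claw":0},{"offset":[-0.0005,0.0009,-0.0044],"roll":0,"claw":0},{"offset":[0,0,0],"roll":0,"claw":0}]'
python3 -m handwheel '[{"offset":[0,0,-0.002],"roll":0,"claw":0},{"offset":[0,0,0],"roll":0,"claw":0}]'
```

```text
time: 12.98
position: [0.4082, -0.0749, 0.157]
orientation: [-0.001, 0.496, 0.868, -0.0]
force: [-0.1, -0.2, -0.2]
gripper_width: 0.0005
finger_force: 0.1
time: 13.23
position: [0.4073, -0.0733, 0.1484]
orientation: [-0.0, 0.497, 0.868, 0.0]
force: [0.1, 0.9, -0.2]
gripper_width: 0.0002
finger_force: 0.2
time: 13.4
position: [0.4074, -0.0734, 0.1468]
orientation: [-0.0, 0.497, 0.868, 0.0]
force: [-0.9, 0.5, 1.8]
gripper_width: 0.0004
finger_force: 0.7
```

```bash
for i in 1 2 3 4; do python3 -m handwheel '[{"offset":[0,0,-0.0015],"roll":0,"claw":0},{"offset":[0,0,0],"roll":0,"claw":0}]'|egrep '^pos|^force'; done
cat > red.py <<'E'
from h import *
p=np.load("p.npy")
for n in C:
    f=env.grab_frame(n).astype(int);m=(f[...,0]>110)&(f[...,1]<70)&(f[...,2]<70);m[:,:160]=0;m[250:]=0
    v,u=np.nonzero(m);print(n,len(u),u.mean().round(1) if len(u) else None,v.mean().round(1) if len(u) else None,"bbox",(u.min(),u.max(),v.min(),v.max()) if len(u) else None)
    for q in(0,.7,.8,.9,.96): print("  q",q,"grip mid/end",proj(n,[W(p,lever(0,q,.082,0)),W(p,lever(0,q,.110,0))]).round(1).tolist())
E
python3 red.py
```

```text
position: [0.4075, -0.0735, 0.1454]
force: [-1.3, 1.6, 1.5]
position: [0.4075, -0.0734, 0.1439]
force: [-1.4, 2.2, 4.0]
position: [0.4075, -0.0734, 0.1424]
force: [-1.6, 2.1, 3.3]
position: [0.4076, -0.0734, 0.1416]
force: [-5.8, 3.3, 17.7]
scene 99 196.0 176.1 bbox (np.int64(185), np.int64(206), np.int64(172), np.int64(179))
  q 0 grip mid/end [[208.7, 150.6], [202.4, 140.6]]
  q 0.7 grip mid/end [[195.5, 166.5], [184.8, 162.3]]
  q 0.8 grip mid/end [[194.8, 169.4], [183.9, 166.2]]
  q 0.9 grip mid/end [[194.4, 172.4], [183.5, 170.2]]
  q 0.96 grip mid/end [[194.3, 174.2], [183.4, 172.6]]
top 0 None None bbox None
  q 0 grip mid/end [[192.0, 211.4], [184.7, 213.1]]
  q 0.7 grip mid/end [[181.4, 221.5], [170.8, 226.7]]
  q 0.8 grip mid/end [[181.1, 222.3], [170.5, 227.8]]
  q 0.9 grip mid/end [[181.1, 223.0], [170.7, 228.7]]
  q 0.96 grip mid/end [[181.3, 223.3], [171.0, 229.1]]
```

```bash
python3 -m handwheel '[{"offset":[0,0,-0.001],"roll":0,"claw":0},{"offset":[0,0,0],"roll":0,"claw":0},{"offset":[0,0,0],"roll":0,"claw":0}]'|egrep '^pos|^force'; python3 -m handwheel '[{"offset":[0,0,0.01],"roll":0,"claw":0},{"offset":[0,0,0.03],"roll":0,"claw":0},{"offset":[0,0,0.035],"roll":0,"claw":0},{"offset":[0,0,0.035],"roll":0,"claw":0},{"offset":[0.015,0.03,0.02],"roll":0,"claw":0},{"offset":[0.015,0.035,0],"roll":0,"claw":0},{"offset":[0.015,0.035,0],"roll":0,"claw":0},{"offset":[0.015,0.035,0],"roll":0,"claw":0},{"offset":[0.01,0.035,0],"roll":0,"claw":0},{"offset":[0,0.035,0],"roll":0,"claw":0},{"offset":[0,0.035,0],"roll":0,"claw":0},{"offset":[0,0,0],"roll":0,"claw":0},{"offset":[0,0,0],"roll":0,"claw":0}]'; python3 red.py | grep -v " q"
python3 - <<'E'
from h import *
p=np.load("p.npy");f=env.grab_frame("scene")
for r in(.12,.14,.15): # vertical grey profile through the strap (steel top face expected at home)
    u,v=proj("scene",W(p,strap(r,0,.136)))[0].round().astype(int);print(r,u,v,f[v-6:v+10,u].mean(1).astype(int))
E
```

```text
position: [0.4076, -0.0734, 0.1413]
force: [-6.6, 4.9, 28.7]
time: 15.5
position: [0.4775, 0.1677, 0.2696]
orientation: [0.0, 0.495, 0.869, -0.0]
force: [0.2, -0.2, -0.2]
gripper_width: 0.0005
finger_force: 0.0
scene 117 195.8 175.6 bbox (np.int64(185), np.int64(206), np.int64(172), np.int64(179))
top 173 181.5 222.8 bbox (np.int64(171), np.int64(193), np.int64(215), np.int64(231))
0.12 241 185 [163 162 162 163 162 162 194 197 196 200 154 137 134 132 147 197]
0.14 249 186 [162 162 162 162 161 175 196 198 198 186 136 134 134 131 138 195]
0.15 253 186 [162 162 162 161 162 180 196 198 198 197 143 136 135 132  89 158]
```

```bash
python3 -c "
from plant import env
print(env.job_done())"
```

```text
the job is handed in; nothing more can be done
None
```

The strap is home under the keeper hook, the red lever is fully down against its stop, the hand is clear, and the job was handed in at about 15.6 s; the first strap push slid over the bar because the fingertip sat higher than its nominal point, so I redid it lower.

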